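# Find the loose clamp lever and mark it

## Robot

A 6-joint arm with a two-finger parallel gripper is mounted at the origin on a cart in front of the work surface, level with it; the furniture and walls round the work are solid. World frame = base frame: x ahead of the robot, y to its left, z up, the work surface at z = 0. Lengths are in m, angles in degrees, forces in N, time in s.
With the tool pointing down it reaches from about 0.4 to 0.825 m from the base axis. Payload 7 kg.
Tool frame: the origin (TCP) lies midway between the tips of the shut fingers; the grasp point (between the pads) lies 19 mm behind it; y points along the fingers, z is the direction in which the jaws open and shut, and the axes are right-handed (so a half turn about y gives the same grasp; the last joint's range is limited). The gripper opens to 88 mm and grips with 3 to 60 N. Pads are 19 mm wide; open, the fingers measure 130 mm over their backs; the gripper's body (78 mm by 193 mm) begins 47 mm behind the grasp point.
Start: joints at [87.783, 20.546, 0.682, 0, -70.136, -16.507], TCP at [0.217, 0.639, 0.227] pointing down, gripper open.
Joint ranges: [-176.03, 176.03], [-82.01, 121.73], [-58.28, 71.71], [-173.87, 95.51], [-174.79, -0.11], [-173.66, 173.66]. Speed limits (degrees/s): [136.94, 136.94, 172.46, 180, 180, 180].

## Interface

Orientations are given as [roll, pitch, yaw] about the fixed x, y, z axes, in that order (R = Rz(yaw) Ry(pitch) Rx(roll)).
In Python, from plant import ctrl gives the robot as it stands.
- The arm moves only by the tool step_arm, never from a script. Its argument "rows" is a list that holds one entry, the list of rows, each a list of 7 numbers: the gripper command: -1 is shut, 1 is fully open, values between are in proportion, then the shift along the world's x, y, z in cm, then the turn, a rotation vector about the world's x, y, z in degrees. In form: [[[fingers, tx, ty, tz, rx, ry, rz], ...]]. A call has 1 to 12 rows; each row shifts and turns the commanded pose from where the row before left it; what a row does not reach is not made up. A row lasts 1/8 s, in which the tool goes at most 62.5 mm and 10.7 degrees, less where a joint would pass 70% of its speed; a pose out of reach is approached as far as the arm can. A call is refused whole if a number of a shift passes 6.25 or a number of a turn 10.7, either way. A call with a gripper value outside its range is refused whole. The fingers move at their own pace and stop on an object; the grip force is fixed at half the most. Time passes only in rows, so rows that do not move let the fingers close. It gives the time, the measured TCP pose, the force and the opening at its end, in the units of the state.
- ctrl.get_obs(): the state, without advancing time (a new reading comes with each control period).
- ctrl.snapshot(name): name is "scene" or "side" or "wrist"; returns the picture (420x560x3 uint8, blue, green, red); there is no depth.
- ctrl.camera_params(name): a dict with "vertical_fov" (degrees; the focal length in pixels is half the picture's height over the tangent of half this angle, whatever the lens; pixels are square), "cx", "cy" (the principal point, pixels), "k1" (the pictures are not rectified: a ray, as slopes to the right and down, at radius r is drawn at 1 + k1 r^2 times it, then the intrinsics apply), "rvec" (rotation vector, rad) and "tvec" (3), from world to camera coordinates, as OpenCV has them. Camera axes: x right, y down, z forward; pixel columns grow to the right and rows downward; lengths in m; the calibration is good to about 2 mm. A picture is of the moment at which its call begins: read the wrist's pose just before it. camera_params takes no time and is no camera call; for the wrist camera it gives the pose at the moment of the call.
- ctrl.close_job(): hands the job in, once; it reports no verdict.
The state is a dict: "clock": time; "joint_pos": joint angles; "qvel": joint speeds; "tau": joint torques, N m; "tool_pos": TCP position; "orientation": TCP orientation; "force": force on the tool from outside, world axes, zero at the start; "moment": the same for the moment, N m; "opening": finger opening in m.
Only numpy, scipy, OpenCV 4.12 (cv2) and the standard library are available. Lean on these libraries where they do the work, as an engineer would, in place of code of your own. Each camera call takes 0.05 s, during which the arm holds its last target. There are 200 camera calls.

## Task

One of the three clamp levers on the jig has worked loose: check all three by pushing each black grip counter-clockwise (seen from above) until the lever's play is taken up and it either holds or turns, never pressing on the jig or a lever with more than 25 N. Swing the one that turns round to its stop, then set the steel marking collar down over the stud of the same lever so that it sits flat on the hub. Leave the levers that hold where they are and do not disturb the tools round about.

Things in the scene. Friction and masses are not known exactly. Their poses are not given: they have to be found in the camera images.
- jig: Clamping jig, fixed: aluminium plate 70 x 290 x 16 mm with three square steel heads (60 mm, tops 50 mm above the table) along its y axis at +100, 0, -100 mm (heads 1, 2, 3), each with a lever on a vertical stud, all pointing to its -x (the robot) at the start. Exactly one lever, any of them, is loose; nothing shows which. Origin: middle of the underside; x roughly away from the robot, z up.
- seat_1 (a point): On the axis of head 1, at the flat top of its lever's hub (42 mm diameter), 75 mm above the table: where the collar must sit. The fixed stud, 16 mm in diameter with a coned end, rises 36 mm above this point. Axes as the jig.
- grip_1 (a point): Middle of the black grip of lever 1: a round bar along the lever's x axis, 19 mm thick, 38 to 93 mm from the stud axis; the point is on its centre line, 68 mm from the stud axis, 64 mm above the table. The plate ends 35 mm from the stud axis, so under the grip is only the table and a fingertip may reach below it.
- lever_1 (a joint): Angle of lever 1, rad: 0 at the start (never less), growing counter-clockwise seen from above (grip towards the jig's -y), hard stop at 1.0. Every lever stays where it is left and turns stiffly (4 to 5 N at mid-grip): a loose one all the way, a tight one only through its play of 0.04 rad, then holds (under 0.15 rad at 25 N). At the stop it crowds the next grip on that side.
- seat_2 (a point): On the axis of head 2, at the flat top of its lever's hub (42 mm diameter), 75 mm above the table: where the collar must sit. The fixed stud, 16 mm in diameter with a coned end, rises 36 mm above this point. Axes as the jig.
- grip_2 (a point): Middle of the black grip of lever 2: a round bar along the lever's x axis, 19 mm thick, 38 to 93 mm from the stud axis; the point is on its centre line, 68 mm from the stud axis, 64 mm above the table. The plate ends 35 mm from the stud axis, so under the grip is only the table and a fingertip may reach below it.
- lever_2 (a joint): Angle of lever 2, rad: 0 at the start (never less), growing counter-clockwise seen from above (grip towards the jig's -y), hard stop at 1.0. Every lever stays where it is left and turns stiffly (4 to 5 N at mid-grip): a loose one all the way, a tight one only through its play of 0.04 rad, then holds (under 0.15 rad at 25 N). At the stop it crowds the next grip on that side.
- seat_3 (a point): On the axis of head 3, at the flat top of its lever's hub (42 mm diameter), 75 mm above the table: where the collar must sit. The fixed stud, 16 mm in diameter with a coned end, rises 36 mm above this point. Axes as the jig.
- grip_3 (a point): Middle of the black grip of lever 3: a round bar along the lever's x axis, 19 mm thick, 38 to 93 mm from the stud axis; the point is on its centre line, 68 mm from the stud axis, 64 mm above the table. The plate ends 35 mm from the stud axis, so under the grip is only the table and a fingertip may reach below it.
- lever_3 (a joint): Angle of lever 3, rad: 0 at the start (never less), growing counter-clockwise seen from above (grip towards the jig's -y), hard stop at 1.0. Every lever stays where it is left and turns stiffly (4 to 5 N at mid-grip): a loose one all the way, a tight one only through its play of 0.04 rad, then holds (under 0.15 rad at 25 N). At the stop it crowds the next grip on that side.
- collar_mid (a point): Marking collar, a plain loose steel ring standing on the table with its axis upright: outer diameter 44 mm, bore 26 mm, height 32 mm, 0.12 kg. The point is its centre, half-way up (16 mm over its underside).
- screwdriver: Bystander: screwdriver with amber handle, 188 mm long, lying behind the collar.
- spanner: Bystander: steel combination spanner, 229 mm long, 9 mm thick, lying at the left of the table.
- tape_measure: Bystander: yellow tape measure, 39 x 83 x 66 mm, standing behind the jig.

How it is judged:
By the outcome, as a careful person would: the job done as asked, in the order asked, and still so for the second after the job is handed in, with the robot touching nothing.
It also fails if it takes over 72 s, if anything falls off the work surface, if the arm or the gripper's body presses on something with over 40 N, if the wrist force passes 120 N, or if a joint passes its speed limit or range.

## Working session

There is one attempt and no reset: what is moved stays moved. The work goes in short steps, Python scripts to look and compute and a tool call to move; the robot and the scene stay as the last step left them, time stands still between calls to the robot, and variables do not carry over. Pictures are saved under pics/ and viewed, about 8 in all and at most 12, crops included, and the job is handed in when it is done.

Besides the shell and the picture viewer there is one more tool, called in YAML: its name, and indented under it one key for each argument. step_arm: Moves the arm, as the interface text tells. Its arguments: {"type":"object","properties":{"rows":{"type":"array"}},"required":["rows"]}

```bash
mkdir -p pics; cat > h.py <<'E'
import numpy as np, cv2
from plant import ctrl
def cam(n):
    p=ctrl.camera_params(n); f=210/np.tan(np.radians(p["vertical_fov"])/2)
    R=cv2.Rodrigues(np.array(p["rvec"],float))[0]; t=np.array(p["tvec"],float).ravel()
    return f,p["cx"],p["cy"],p["k1"],R,t
def ray(c,u,v):
    f,cx,cy,k1,R,t=c
    d=np.array([(u-cx)/f,(v-cy)/f]); s=d.copy()
    for _ in range(20): s=d/(1+k1*(s@s))
    return -R.T@t, R.T@np.array([s[0],s[1],1.])
def onz(c,u,v,z):
    o,d=ray(c,u,v); return o+d*(z-o[2])/d[2]
def proj(c,P):
    f,cx,cy,k1,R,t=c
    q=R@np.array(P,float)+t; s=q[:2]/q[2]; s=s*(1+k1*(s@s)); return np.array([cx+f*s[0],cy+f*s[1]])
def tri(rays):
    A=np.zeros((3,3));b=np.zeros(3)
    for o,d in rays:
        d=d/np.linalg.norm(d);M=np.eye(3)-np.outer(d,d);A+=M;b+=M@o
    return np.linalg.solve(A,b)
def snap(n,fn):
    c=cam(n); i=ctrl.snapshot(n); cv2.imwrite("pics/"+fn,i); return c,i
E
python3 - <<'E'
from h import *
o=ctrl.get_obs(); print(o)
for n in("scene","side","wrist"):
    c,i=snap(n,n+"0.png"); print(n,c[:4],-c[4].T@c[5])
a=cv2.imread("pics/scene0.png");b=cv2.imread("pics/side0.png")
E
```

```text
{'clock': 0.0, 'joint_pos': array([ 8.77831603e+01,  2.05917603e+01,  6.33995688e-01, -1.92702533e-02,
       -7.01362297e+01, -1.65068051e+01]), 'qvel': array([ 0.01929752,  0.04155095, -0.07077047,  0.01819478, -0.04666702,
        0.08676655]), 'tau': array([-2.03026202e-04, -5.82722497e+01,  2.93059462e+01,  6.99705586e+00,
        7.01544690e-03, -1.81405326e-04]), 'tool_pos': array([0.21655239, 0.63880454, 0.22562338]), 'orientation': array([-8.99047321e+01,  9.34037010e-03,  1.61269800e+02]), 'force': array([-0.38470092,  0.25027678, -0.38469127]), 'moment': array([ 0.03761563, -0.00913515, -0.02138395]), 'opening': 0.08748619040520032}
scene (np.float64(386.9063575538934), 283.86531448343476, 218.04681222828168, -0.017105132276306445) [0.31219746 0.52519796 0.76091644]
side (np.float64(411.20681884690407), 283.90068765083475, 211.23133297769027, -0.00882831711558192) [ 0.61091095 -1.09561508  0.48315973]
wrist (np.float64(304.8697890324158), 277.27538313442506, 208.54107330021054, -0.03313165342500866) [0.28397851 0.61645108 0.38371573]
```

View pics/scene0.png

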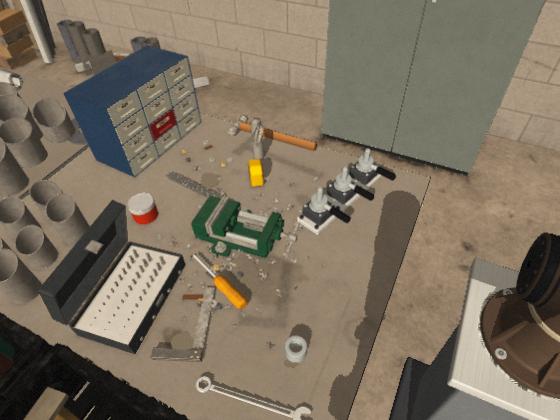

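View pics/side0.png

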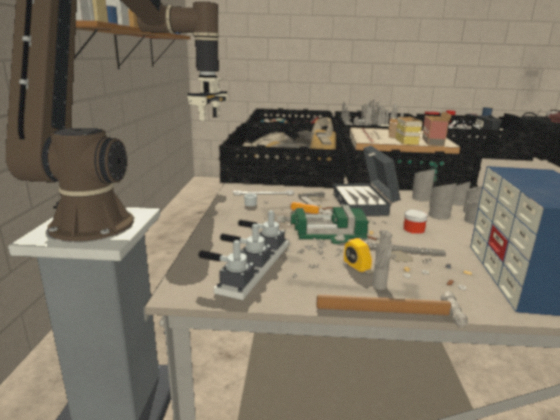

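The scene view shows the jig at about (345,190) with three levers, the collar at (296,348), the screwdriver at (228,290) and the spanner at (255,400). In the side view the jig is at about (255,255). I'll enlarge the details.

```bash
python3 - <<'E'
from h import *
a=cv2.imread("pics/scene0.png");b=cv2.imread("pics/side0.png")
A=cv2.resize(a[140:240,290:400],None,fx=4,fy=4,interpolation=3)
B=cv2.resize(b[200:300,190:300],None,fx=4,fy=4*1.0,interpolation=3)
C=cv2.resize(a[325:375,270:325],None,fx=3.6,fy=3.6,interpolation=3)
im=np.zeros((590,800,3),np.uint8); im[:400,:400]=A[:,:400]; im[:400,400:800]=B[:,:400]; im[402:402+C.shape[0],:C.shape[1]]=C
cv2.imwrite("pics/crop0.png",im)
c=cam("scene")
for u,v in((303,218),(320,195),(296,348),(345,218),(372,196),(394,176)): print(u,v,onz(c,u,v,0.06))
E
```

```text
303 218 [ 0.55315055 -0.04832392  0.06      ]
320 195 [ 0.54562684 -0.13821904  0.06      ]
296 348 [0.43330994 0.2538328  0.06      ]
345 218 [ 0.4612171  -0.09083947  0.06      ]
372 196 [ 0.42459563 -0.18999754  0.06      ]
394 176 [ 0.39394582 -0.28669171  0.06      ]
```

View pics/crop0.png

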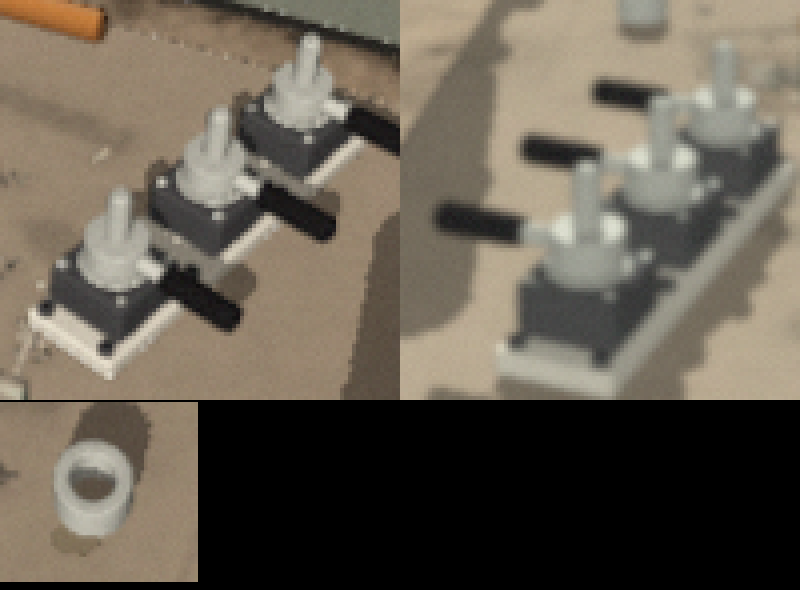

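```bash
python3 - <<'E'
from h import *
c=cam("scene");s=cam("side")
S=[(320,188),(344.5,168),(368,149.5)];D=[(270.5,211),(255.5,225.3),(236.8,241.5)]
T=[]
for a,b in zip(S,D):
    p=tri([ray(c,*a),ray(s,*b)]); T.append(p); print("stud",p,onz(c,*a,.111),onz(s,*b,.111))
d=T[0]-T[2]; print(np.linalg.norm(d[:2]),"y-axis yaw",np.degrees(np.arctan2(-d[0],d[1])))
# jig prediction and reprojection of grip outer ends
y=d[:2]/np.linalg.norm(d[:2]); x=np.array([y[1],-y[0]]); m=np.mean(T,0)[:2]; print(m,x)
for k in(1,0,-1):
    q=m+.1*k*y; g=q-.093*x
    print("grip",q-.068*x,"end",proj(c,[*g,.064]),proj(s,[*g,.064]),"seat",q)
print("collar",onz(c,295.8,346.5,.032), "tool->",ctrl.get_obs()["tool_pos"])
E
```

```text
stud [ 0.53830764 -0.11450413  0.10840412] [ 0.53765222 -0.11196951  0.111     ] [ 0.53859172 -0.12145322  0.111     ]
stud [ 0.51029294 -0.20942336  0.10706863] [ 0.50898986 -0.20500961  0.111     ] [ 0.51144894 -0.21863918  0.111     ]
stud [ 0.47987393 -0.30454559  0.10790504] [ 0.47775218 -0.30079857  0.111     ] [ 0.48225422 -0.31075668  0.111     ]
0.19882216962370844 y-axis yaw -17.09154934965821
[ 0.5094915  -0.20949103] [ 0.95583637 -0.29389935]
grip [ 0.47388456 -0.09392223] end [349.0041169  219.57600263] [238.16595166 221.40379742] seat [ 0.53888144 -0.11390739]
grip [ 0.44449463 -0.18950587] end [372.84300348 197.36056479] [220.29255276 235.57169341] seat [ 0.5094915  -0.20949103]
grip [ 0.41510469 -0.28508951] end [394.41234792 177.24697583] [199.00843008 252.44505704] seat [ 0.48010157 -0.30507466]
collar [0.4397582  0.24041457 0.032     ] tool-> [0.21662132 0.63891911 0.22584519]
```

View pics/wrist0.png

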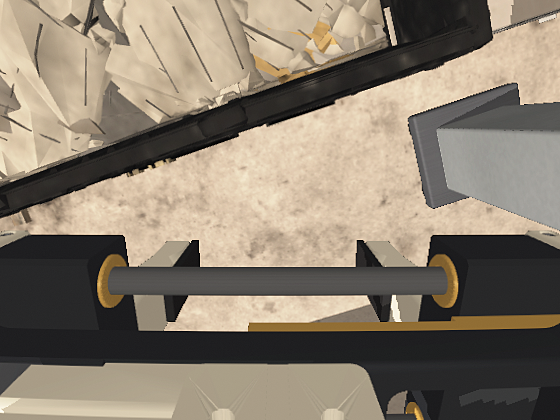

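The stud triangulation is consistent: spacing is 99.4 mm and jig yaw is about -17.1°. The wrist view shows only the floor, the cart edge and the jaws. Next I move over the collar on the way to the jig, turning the tool to the jig axes and shutting the fingers.

step_arm:
  rows:
    - [[-1,2.6,-4.9,0,0,0,0.2],[-1,2.6,-4.9,0,0,0,0.2],[-1,2.6,-4.9,0,0,0,0.2],[-1,2.6,-4.9,0,0,0,0.2],[-1,2.6,-4.9,0,0,0,0.2],[-1,2.6,-4.9,0,0,0,0.2],[-1,2.6,-4.9,0,0,0,0.2],[-1,2.6,-4.9,0,0,0,0.2],[-1,0,0,0,0,0,0]]

```text
clock: 1.27
tool_pos: [0.4255, 0.2442, 0.2265]
orientation: [-90.0, -0.0, 162.6]
force: [-0.3, 1.0, -0.7]
opening: 0.0039
```

```bash
python3 - <<'E'
from h import *
o=ctrl.get_obs(); print(o["clock"],o["tool_pos"],o["orientation"],o["force"],o["opening"])
c,i=snap("wrist","w1.png"); print(-c[4].T@c[5], "pred collar",proj(c,[.4398,.2404,.032]))
E
```

```text
1.275 [0.42553794 0.24421501 0.2265463 ] [-8.99814625e+01 -7.46502773e-03  1.62634089e+02] [-0.27444598  1.00435578 -0.7141692 ] 0.003925728456757282
[0.49344344 0.22324415 0.3845278 ] pred collar [276.69294081 175.26053652]
```

View pics/w1.png

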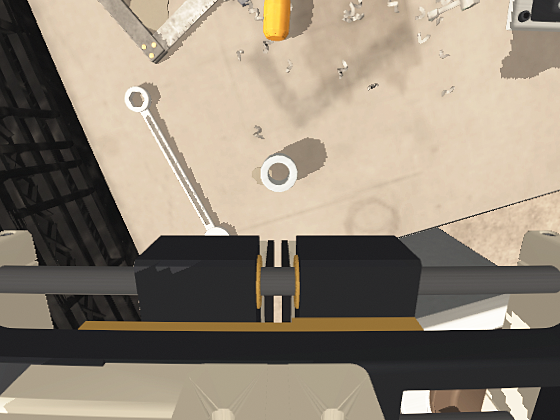

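The wrist view shows the collar ring at (278,173), within 2–3 px of the prediction, with the spanner to its left. Now the jig.

step_arm:
  rows:
    - [[-1,1.0,-4.9,0,0,0,0.3],[-1,1.0,-4.9,0,0,0,0],[-1,1.0,-4.9,0,0,0,0],[-1,1.0,-4.9,0,0,0,0],[-1,1.0,-4.9,0,0,0,0],[-1,1.0,-4.9,0,0,0,0],[-1,0,0,0,0,0,0]]

```text
clock: 2.2
tool_pos: [0.485, -0.0484, 0.2262]
orientation: [-90.0, -0.0, 163.0]
force: [0.1, 0.5, 0.0]
opening: 0.0004
```

```bash
python3 - <<'E'
from h import *
i=cv2.imread("pics/w1.png")
o=ctrl.get_obs(); print(o["clock"],o["tool_pos"],o["orientation"],o["force"],o["opening"])
c,i=snap("wrist","w2.png")
m=np.array([.5095,-.2095]);x=np.array([.9558,-.2939]);y=np.array([.2939,.9558])
for k in(1,0,-1):
    q=m+.1*k*y; print(proj(c,[*q,.111]),proj(c,[*(q-.068*x),.0735]),proj(c,[*(q-.093*x),.064]))
E
```

```text
2.2 [ 0.4849655  -0.04841663  0.22616402] [-8.99668184e+01 -3.77876890e-02  1.63001839e+02] [0.14940394 0.46779209 0.03447999] 0.00036537858143216996
[331.28858118 125.74390238] [322.05653638 193.03371097] [319.89719516 213.49496318]
[444.89059888 126.70360597] [416.97543373 193.26177563] [410.42146897 213.58077947]
[553.52364019 128.44469333] [509.04122216 193.58784496] [498.47478409 213.63437397]
```

View pics/w2.png

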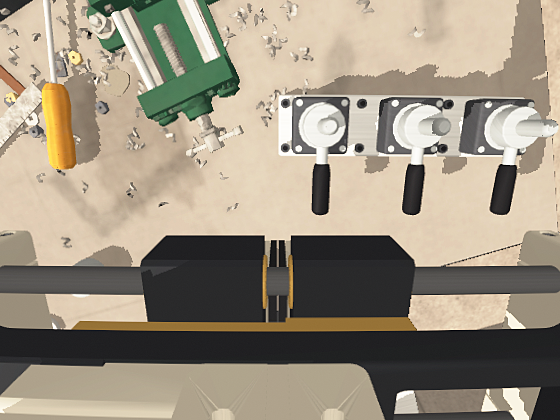

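The wrist view shows the stud tip at about (331,126) and grip ends at about (320,213), (410,214) and (499,213), all as predicted. I descend beside lever 1 and approach.

step_arm:
  rows:
    - [[-1,0,0,-4.3,0,0,0],[-1,0,0,-4.3,0,0,0],[-1,0,0,-4.3,0,0,0],[-1,0,0,-4.3,0,0,0],[-1,-0.15,-0.48,0,0,0,0],[-1,-0.15,-0.48,0,0,0,0],[-1,0,0,0,0,0,0]]

```text
clock: 3.12
tool_pos: [0.4829, -0.0561, 0.0564]
orientation: [-90.1, 0.2, 163.2]
force: [0.0, 0.1, 0.2]
opening: 0.0005
```

step_arm:
  rows:
    - [[-1,-0.06,-0.19,0,0,0,0],[-1,-0.06,-0.19,0,0,0,0],[-1,0,0,0,0,0,0]]

```text
clock: 3.5
tool_pos: [0.4805, -0.0603, 0.0549]
orientation: [-90.0, 0.0, 163.2]
force: [0.2, -0.0, 0.8]
opening: 0.0004
```

step_arm:
  rows:
    - [[-1,-0.06,-0.19,0,0,0,0],[-1,0,0,0,0,0,0]]

```text
clock: 3.75
tool_pos: [0.4798, -0.0622, 0.0545]
orientation: [-90.0, -0.0, 163.2]
force: [0.7, 0.4, 1.0]
opening: 0.0005
```

step_arm:
  rows:
    - [[-1,-0.06,-0.19,0,0,0,0],[-1,0,0,0,0,0,0]]

```text
clock: 4.0
tool_pos: [0.4792, -0.064, 0.0545]
orientation: [-90.0, -0.0, 163.2]
force: [-0.6, 0.1, 0.4]
opening: 0.0005
```

step_arm:
  rows:
    - [[-1,-0.06,-0.19,0,0,0,0],[-1,0,0,0,0,0,0]]

```text
clock: 4.25
tool_pos: [0.4786, -0.066, 0.0545]
orientation: [-90.0, -0.0, 163.2]
force: [0.6, -0.0, 0.5]
opening: 0.0005
```

step_arm:
  rows:
    - [[-1,-0.06,-0.19,0,0,0,0],[-1,0,0,0,0,0,0]]

```text
clock: 4.5
tool_pos: [0.4781, -0.0679, 0.0546]
orientation: [-90.0, 0.0, 163.2]
force: [0.3, 0.0, -0.3]
opening: 0.0003
```

step_arm:
  rows:
    - [[-1,-0.06,-0.19,0,0,0,0],[-1,-0.06,-0.19,0,0,0,0],[-1,0,0,0,0,0,0]]

```text
clock: 4.88
tool_pos: [0.4768, -0.0712, 0.0546]
orientation: [-90.0, -0.0, 163.2]
force: [-1.8, 5.2, 0.2]
opening: 0.0003
```

step_arm:
  rows:
    - [[-1,-0.06,-0.19,0,0,0,0],[-1,0,0,0,0,0,0]]

```text
clock: 5.12
tool_pos: [0.4764, -0.0725, 0.0546]
orientation: [-90.1, 0.0, 163.2]
force: [-2.6, 9.1, 1.8]
opening: 0.0002
```

step_arm:
  rows:
    - [[-1,-0.06,-0.19,0,0,0,0],[-1,0,0,0,0,0,0]]

```text
clock: 5.38
tool_pos: [0.4761, -0.0735, 0.0546]
orientation: [-90.2, 0.0, 163.2]
force: [-3.2, 16.5, 1.6]
opening: 0.0005
```

Lever 1 holds: 17 N after about 4.5 mm, well past its play. I back off and go on to lever 2.

step_arm:
  rows:
    - [[-1,0.44,1.43,0,0,0,0],[-1,0,0,5.0,0,0,0],[-1,-1.47,-4.78,0,0,0,0],[-1,-1.47,-4.78,0,0,0,0],[-1,0,0,0,0,0,0],[-1,0,0,-5.0,0,0,0],[-1,-0.12,-0.38,0,0,0,0],[-1,-0.06,-0.19,0,0,0,0],[-1,0,0,0,0,0,0]]

```text
clock: 6.5
tool_pos: [0.4501, -0.1623, 0.056]
orientation: [-90.0, 0.1, 163.2]
force: [-0.3, 0.1, -0.3]
opening: 0.0005
```

step_arm:
  rows:
    - [[-1,-0.06,-0.19,0,0,0,0],[-1,-0.06,-0.19,0,0,0,0],[-1,0,0,0,0,0,0]]

```text
clock: 6.88
tool_pos: [0.4485, -0.166, 0.0552]
orientation: [-90.0, 0.1, 163.2]
force: [0.3, 3.7, 3.0]
opening: 0.0002
```

step_arm:
  rows:
    - [[-1,-0.06,-0.19,0,0,0,0],[-1,0,0,0,0,0,0]]

```text
clock: 7.12
tool_pos: [0.4479, -0.1678, 0.055]
orientation: [-90.0, 0.1, 163.2]
force: [1.5, 5.7, 3.9]
opening: 0.0003
```

step_arm:
  rows:
    - [[-1,-0.06,-0.19,0,0,0,0],[-1,0,0,0,0,0,0]]

```text
clock: 7.38
tool_pos: [0.4475, -0.169, 0.055]
orientation: [-90.1, 0.1, 163.2]
force: [0.6, 11.1, 5.5]
opening: 0.0004
```

step_arm:
  rows:
    - [[-1,-0.05,-0.15,0,0,0,0],[-1,0,0,0,0,0,0]]

```text
clock: 7.62
tool_pos: [0.4472, -0.1698, 0.055]
orientation: [-90.2, 0.1, 163.2]
force: [1.3, 18.4, 6.9]
opening: 0.0001
```

step_arm:
  rows:
    - [[-1,0.44,1.43,0,0,0,0],[-1,0,0,5.0,0,0,0],[-1,-1.47,-4.78,0,0,0,0],[-1,-1.47,-4.78,0,0,0,0],[-1,0,0,0,0,0,0],[-1,0,0,-5.0,0,0,0],[-1,-0.12,-0.38,0,0,0,0],[-1,-0.06,-0.19,0,0,0,0],[-1,0,0,0,0,0,0]]

```text
clock: 8.75
tool_pos: [0.4203, -0.2586, 0.056]
orientation: [-90.0, 0.1, 163.2]
force: [-0.0, 0.4, -0.6]
opening: 0.0006
```

step_arm:
  rows:
    - [[-1,-0.06,-0.19,0,0,0,0],[-1,-0.06,-0.19,0,0,0,0],[-1,0,0,0,0,0,0]]

```text
clock: 9.12
tool_pos: [0.4187, -0.2623, 0.0551]
orientation: [-90.0, 0.1, 163.2]
force: [2.1, 4.3, 3.7]
opening: 0.0001
```

step_arm:
  rows:
    - [[-1,-0.06,-0.19,0,0,0,0],[-1,0,0,0,0,0,0]]

```text
clock: 9.38
tool_pos: [0.4178, -0.2642, 0.0548]
orientation: [-90.0, 0.0, 163.2]
force: [1.9, 4.3, 2.3]
opening: 0.0006
```

step_arm:
  rows:
    - [[-1,-0.06,-0.19,0,0,0,0],[-1,0,0,0,0,0,0]]

```text
clock: 9.62
tool_pos: [0.417, -0.2661, 0.0546]
orientation: [-90.0, 0.0, 163.2]
force: [1.4, 3.1, 2.2]
opening: 0.0002
```

Lever 2 holds (about 19 N). Lever 3 keeps turning at a steady 4–5 N, so it is the loose one. Now I swing it along its arc.

step_arm:
  rows:
    - [[-1,-0.11,-0.42,0,0,0,0],[-1,-0.11,-0.42,0,0,0,0],[-1,-0.11,-0.42,0,0,0,0],[-1,0,0,0,0,0,0]]

```text
clock: 10.12
tool_pos: [0.4132, -0.2788, 0.0544]
orientation: [-90.0, -0.0, 163.2]
force: [0.5, 2.1, 0.6]
opening: 0.0003
```

step_arm:
  rows:
    - [[-1,-0.02,-0.42,0,0,0,0],[-1,-0.02,-0.42,0,0,0,0],[-1,-0.02,-0.42,0,0,0,0],[-1,0.07,-0.41,0,0,0,0],[-1,0.07,-0.41,0,0,0,0],[-1,0.07,-0.41,0,0,0,0],[-1,0,0,0,0,0,0]]

```text
clock: 11.0
tool_pos: [0.4142, -0.3034, 0.0541]
orientation: [-90.0, -0.1, 163.1]
force: [0.7, 2.6, 1.1]
opening: 0.0004
```

step_arm:
  rows:
    - [[-1,0.15,-0.45,0,0,0,0],[-1,0.15,-0.45,0,0,0,0],[-1,0,0,0,0,0,0]]

```text
clock: 11.38
tool_pos: [0.4172, -0.3123, 0.0541]
orientation: [-90.0, -0.1, 163.1]
force: [-0.4, 3.8, -0.5]
opening: 0.0005
```

step_arm:
  rows:
    - [[-1,0.1,-0.2,0,0,0,0],[-1,0.1,-0.2,0,0,0,0],[-1,0,0,0,0,0,0]]

```text
clock: 11.75
tool_pos: [0.4191, -0.3162, 0.0542]
orientation: [-90.0, -0.1, 163.2]
force: [-0.9, 4.2, -0.3]
opening: 0.0008
```

step_arm:
  rows:
    - [[-1,0.11,-0.17,0,0,0,0],[-1,0.11,-0.17,0,0,0,0],[-1,0,0,0,0,0,0]]

```text
clock: 12.12
tool_pos: [0.4214, -0.3198, 0.0542]
orientation: [-90.0, -0.1, 163.2]
force: [-2.8, 3.8, -1.2]
opening: 0.0005
```

step_arm:
  rows:
    - [[-1,0.11,-0.17,0,0,0,0],[-1,0,0,0,0,0,0]]

```text
clock: 12.38
tool_pos: [0.4217, -0.3205, 0.054]
orientation: [-90.1, -0.2, 163.1]
force: [-4.4, 10.6, 3.7]
opening: 0.0
```

step_arm:
  rows:
    - [[-1,0.11,-0.17,0,0,0,0],[-1,0,0,0,0,0,0]]

```text
clock: 12.62
tool_pos: [0.4218, -0.3209, 0.0539]
orientation: [-90.1, -0.3, 163.1]
force: [-5.7, 18.7, 7.6]
opening: 0.0002
```

```bash
python3 - <<'E'
from h import *
o=ctrl.get_obs(); print(o["clock"],o["tool_pos"],o["force"])
d=o["tool_pos"][:2]-np.array([.4801,-.3051]); x=np.array([.9558,-.2939]);y=np.array([.2939,.9558])
print("jig rel",d@x,d@y)
for t in (.8,.9,1.): # signed trailing distance of finger corner from grip axis
    n=np.array([-np.sin(t),np.cos(t)]); l=-np.array([np.cos(t),np.sin(t)]); k=np.array([d@x+.0095,d@y-.015]); print(t,k@n,k@l)
E
```

```text
12.625 [ 0.42176271 -0.32090193  0.05385894] [-5.67857019 18.67065381  7.59341581]
jig rel -0.05111459186501745 -0.03224881208786239
0.8 -0.003066083445629181 0.0628873884980967
0.9 0.0032274970582703982 0.06287931108516508
1.0 0.009488829478432421 0.06224296438100727
```

The finger corner geometry gives θ = 1.00 as the force climbs to 21 N, so the lever is at its stop. I retreat and head for the collar.

step_arm:
  rows:
    - [[-1,-0.84,1.23,0,0,0,0],[-1,0,0,5.0,0,0,0],[1,0,0,6.0,0,0,0],[1,0,6,2,0,0,0],[1,0,6,0,0,0,0],[1,0,6,0,0,0,0],[1,0,6,0,0,0,0],[1,0,6,0,0,0,0],[1,0,6,0,0,0,0],[1,0,6,0,0,0,0],[1,0,6,0,0,0,0],[1,0,3,0,0,0,0]]

```text
clock: 14.12
tool_pos: [0.4165, 0.2014, 0.1851]
orientation: [-90.1, 0.1, 163.3]
force: [0.3, -0.1, -0.2]
opening: 0.0871
```

step_arm:
  rows:
    - [[1,0,0,0,0,0,0],[1,0,0,0,0,0,0]]

```text
clock: 14.38
tool_pos: [0.4161, 0.1981, 0.1845]
orientation: [-90.0, 0.0, 163.2]
force: [0.7, -0.6, -0.4]
opening: 0.0878
```

```bash
python3 - <<'E'
from h import *
o=ctrl.get_obs(); print(o["clock"],o["tool_pos"],o["orientation"],o["opening"])
c,i=snap("wrist","w3.png")
p=proj(c,[.4398,.2404,.032]); print("pred",p)
g=cv2.cvtColor(i,cv2.COLOR_BGR2GRAY); hs=cv2.cvtColor(i,cv2.COLOR_BGR2HSV)
for th in (185,200,215):
    m=((g>th)&(hs[...,1]<25)).astype(np.uint8)
    n,l,s,ce=cv2.connectedComponentsWithStats(m)
    for k in range(1,n):
        if s[k,4]>80 and np.hypot(*(ce[k]-p))<30:
            cn=cv2.findContours((l==k).astype(np.uint8),cv2.RETR_EXTERNAL,cv2.CHAIN_APPROX_NONE)[0][0]
            (u,v),ax,_=cv2.fitEllipse(cn); q=onz(c,u,v,.032); print(th,s[k],(u,v),ax,q,"exp diam px",.044*c[0]/(( -c[4].T@c[5])[2]-.032))
cv2.imwrite("pics/w3c.png",cv2.resize(i[130:250,200:360],None,fx=4,fy=4,interpolation=3))
E
```

```text
14.375 [0.41613144 0.19813791 0.18449299] [-9.00322612e+01  4.30689337e-02  1.63201596e+02] 0.08776344941504913
pred [231.67749657 185.9933551 ]
185 [214 164  40  40 763] (233.5221405029297, 183.587158203125) (38.61606216430664, 40.41918182373047) [0.44163863 0.23774824 0.032     ] exp diam px 43.1967804579765
200 [214 164  40  40 730] (233.37217712402344, 183.71827697753906) (38.27858352661133, 40.01027297973633) [0.44155347 0.23794143 0.032     ] exp diam px 43.1967804579765
215 [214 164  40  40 459] (232.24598693847656, 183.26661682128906) (37.346866607666016, 37.72504425048828) [0.44233942 0.23890314 0.032     ] exp diam px 43.1967804579765
```

step_arm:
  rows:
    - [[1,1.27,1.98,0,0,0,0],[1,1.28,1.99,-2,0,0,0],[1,0,0,-5,0,0,0],[1,0,0,-4,0,0,0],[1,0,0,0,0,0,0],[1,0,0,0,0,0,0]]

```text
clock: 15.18
tool_pos: [0.4425, 0.2381, 0.0759]
orientation: [-90.1, 0.1, 163.2]
force: [-0.9, -0.1, 1.2]
opening: 0.0879
```

```bash
python3 - <<'E'
from h import *
o=ctrl.get_obs(); print(o["clock"],o["tool_pos"],o["orientation"],o["opening"])
c,i=snap("wrist","w4.png")
print("pred",proj(c,[.4416,.2379,.032]),"tcp",proj(c,o["tool_pos"]))
E
```

```text
15.175 [0.44250973 0.23806508 0.07585008] [-9.00746652e+01  7.12347098e-02  1.63158117e+02] 0.0879151152515532
pred [278.09840401 231.53419354] tcp [277.48904921 256.31929663]
```

View pics/w4.png

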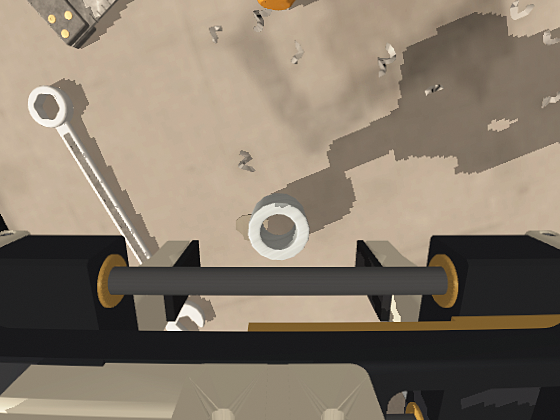

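The collar is centred at (279,232), as predicted. The spanner's near end at (190,318) runs close to the left finger, so I check the clearance.

```bash
python3 - <<'E'
from h import *
# same pose as w4 picture
c=cam("wrist"); C=np.array([.4416,.2379]);a=np.radians(163.2)
X=np.array([np.cos(a),np.sin(a)]);Z=np.array([-np.sin(a),np.cos(a)])
for u,v in((65,137),(78,128),(130,262),(152,258),(165,332),(180,308),(205,312),(203,326),(190,330)):
    p=onz(c,u,v,.009)[:2]-C; print((u,v),"toolx %.1f toolz %.1f"%(p@X*1e3,p@Z*1e3))
s=cam("scene")
for u,v in((300,411),(310,410),(305,405),(290,408)):
    p=onz(s,u,v,.009)[:2]-C; print((u,v),"toolx %.1f toolz %.1f"%(p@X*1e3,p@Z*1e3))
E
```

```text
(65, 137) toolx -64.8 toolz -156.9
(78, 128) toolx -71.1 toolz -146.0
(130, 262) toolx 34.6 toolz -120.9
(152, 258) toolx 31.0 toolz -102.3
(165, 332) toolx 101.1 toolz -99.0
(180, 308) toolx 77.0 toolz -83.6
(205, 312) toolx 80.7 toolz -62.6
(203, 326) toolx 94.6 toolz -65.3
(190, 330) toolx 98.8 toolz -76.9
(300, 411) toolx 81.6 toolz -79.9
(310, 410) toolx 93.9 toolz -66.5
(305, 405) toolx 81.7 toolz -66.1
(290, 408) toolx 64.9 toolz -88.2
```

The spanner is clear: the finger lies within ±10 mm at z -44 to -65 mm, and the spanner comes no nearer than about -62 mm at x = 80 mm. I descend and grasp.

step_arm:
  rows:
    - [[1,-0.08,0,-3,0,0,0],[1,0,0,-2,0,0,0],[1,0,0,-1.5,0,0,0],[1,0,0,0,0,0,0],[1,0,0,0,0,0,0]]

```text
clock: 15.85
tool_pos: [0.4415, 0.2388, 0.0108]
orientation: [-90.1, 0.1, 163.2]
force: [0.9, 0.1, 0.3]
opening: 0.0876
```

step_arm:
  rows:
    - [[0,0,0,-0.2,0,0,0],[-1,0,0,0,0,0,0],[-1,0,0,0,0,0,0],[-1,0,0,0,0,0,0],[-1,0,0,0,0,0,0],[-1,0,0,0,0,0,0]]

```text
clock: 16.6
tool_pos: [0.4407, 0.2379, 0.0073]
orientation: [-90.0, 0.0, 163.2]
force: [0.8, -0.4, 0.4]
opening: 0.0434
```

step_arm:
  rows:
    - [[-1,0,0,3,0,0,0],[-1,0,0,5,0,0,0],[-1,0,0,5,0,0,0],[-1,0.4,-5.4,4,0,0,0],[-1,0.4,-5.4,0,0,0,0],[-1,0.4,-5.4,0,0,0,0],[-1,0.4,-5.4,0,0,0,0],[-1,0.4,-5.4,0,0,0,0],[-1,0.4,-5.4,0,0,0,0],[-1,0.4,-5.4,0,0,0,0]]

```text
clock: 17.85
tool_pos: [0.4681, -0.1379, 0.1744]
orientation: [-90.0, 0.0, 163.2]
force: [0.3, -0.6, -1.1]
opening: 0.0437
```

step_arm:
  rows:
    - [[-1,0.4,-5.4,0,0,0,0],[-1,0.4,-5.4,0,0,0,0],[-1,0.3,-4.4,0,0,0,0],[-1,0,0,0,0,0,0],[-1,0,0,0,0,0,0]]

```text
clock: 18.48
tool_pos: [0.4788, -0.2881, 0.1739]
orientation: [-90.0, -0.1, 163.1]
force: [-0.1, 0.5, -1.2]
opening: 0.0434
```

```bash
python3 - <<'E'
from h import *
o=ctrl.get_obs(); print(o["clock"],o["tool_pos"],o["orientation"],o["opening"])
c,i=snap("wrist","w5.png"); s,j=snap("scene","s5.png"); k,b=snap("side","d5.png")
print(proj(c,[.4801,-.3051,.111]),proj(k,[.4801,-.3051,.111]),proj(s,[.4801,-.3051,.111]))
A=cv2.resize(j[90:220,300:430],(400,400),interpolation=3);B=cv2.resize(b[180:290,180:290],(400,400),interpolation=3)
cv2.imwrite("pics/c5.png",np.vstack([np.hstack([A,B])]))
cv2.imwrite("pics/c5.png",np.hstack([A,B]))
E
```

```text
18.475 [ 0.47883831 -0.28807082  0.17387999] [-9.00136222e+01 -6.84097990e-02  1.63115268e+02] 0.04342216028159467
[298.48311255 214.14240854] [236.20996802 240.32993069] [367.64208519 148.34209686]
```

View pics/c5.png

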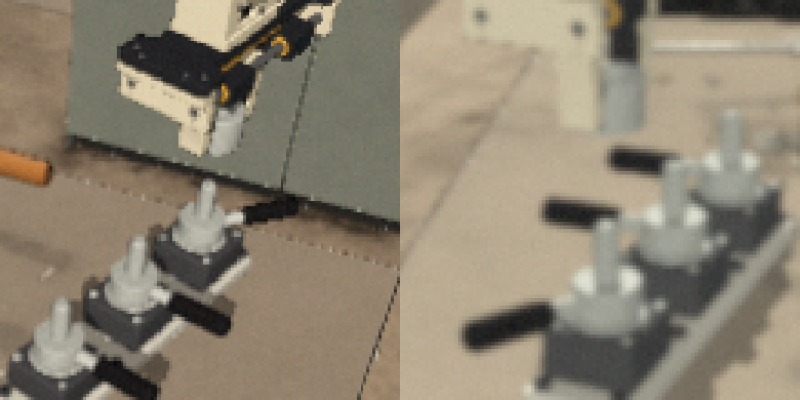

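View pics/w5.png

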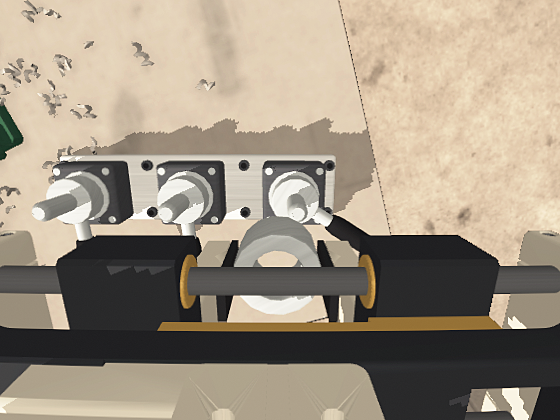

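In both outside views lever 3 is swung to its stop and the collar hangs upright above and behind stud 3. The stud tip at (367.6,148.5) in the scene view and (236.9,240.5) in the side view matches my seat_3 to 1 px. I move over the stud.

step_arm:
  rows:
    - [[-1,0.07,-1.6,0,0,0,0],[-1,0,0,-2.5,0,0,0],[-1,0,0,-2.0,0,0,0],[-1,0,0,0,0,0,0],[-1,0,0,0,0,0,0],[-1,0,0,0,0,0,0]]

```text
clock: 19.38
tool_pos: [0.4808, -0.3044, 0.1305]
orientation: [-90.0, 0.1, 163.2]
force: [0.1, 0.2, -1.5]
opening: 0.0436
```

```bash
python3 - <<'E'
from h import *
o=ctrl.get_obs(); print(o["clock"],o["tool_pos"],o["orientation"],o["opening"],o["force"])
c,i=snap("wrist","w6.png"); s,j=snap("scene","s6.png"); k,b=snap("side","d6.png")
A=cv2.resize(j[100:200,320:420],(400,400),interpolation=3);B=cv2.resize(b[190:270,200:280],(400,400),interpolation=3)
W=cv2.resize(i[190:310,200:360],(266,200),interpolation=3)
im=np.zeros((600,800,3),np.uint8);im[:400,:400]=A;im[:400,400:]=B;im[400:,:266]=W
cv2.imwrite("pics/c6.png",im)
E
```

```text
19.375 [ 0.48078035 -0.30443495  0.13054723] [-8.99936520e+01  1.00014176e-01  1.63196719e+02] 0.043618501117764705 [ 0.11994037  0.23856168 -1.48900483]
```

View pics/c6.png

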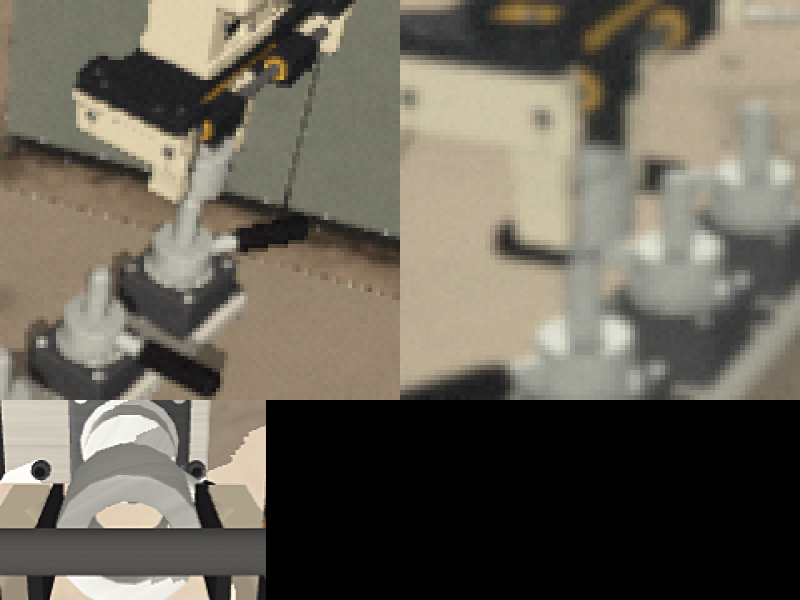

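The collar is partly hidden by the near finger in both outside views, so I compare its visible right edge with the prediction.

```bash
python3 - <<'E'
from h import *
o=ctrl.get_obs(); t=o["tool_pos"]; print(t)
a=np.linspace(0,2*np.pi,180)
for n,z0,off,sc in(("scene",.139,(320,100),4),("side",.139,(200,190),5)):
    c=cam(n)
    for name,C,r,z in(("collar",(t[0]+.0009,t[1]),.022,.139),("stud",(.4803,-.304),.008,.100),("hub",(.4803,-.304),.021,.075)):
        P=np.array([proj(c,[C[0]+r*np.cos(q),C[1]+r*np.sin(q),z]) for q in a])
        v=proj(c,[*C,z])
        print(n,name,"crop u range",(P[:,0].min()-off[0])*sc,(P[:,0].max()-off[0])*sc,"v",(v[1]-off[1])*sc)
for f,off,sc,rows in(("s6.png",(320,100),4,range(137,148,3)),("d6.png",(200,190),5,range(222,240,4))):
    g=cv2.imread("pics/"+f,0)
    for r in rows: print(f,(r-off[1])*sc,list(map(int,g[r,off[0]+35:off[0]+65] if f[0]=="s" else g[r,off[0]+30:off[0]+52])))
E
```

```text
[ 0.4804255  -0.30426961  0.13013272]
scene collar crop u range 160.3365156098473 228.69877950032765 v 159.33486270485378
scene stud crop u range 175.38141152513276 199.54437733142458 v 207.32397027102093
scene hub crop u range 151.2289172014266 213.52360616163082 v 236.31769094203185
side collar crop u range 130.61707641588995 235.71919328488107 v 190.55512152751717
side stud crop u range 163.46852927716355 201.06451812044384 v 273.9362156556737
side hub crop u range 134.121018220236 231.8317998309999 v 326.2345051736811
s6.png 148 [209, 208, 209, 207, 208, 180, 115, 124, 164, 202, 173, 187, 181, 123, 98, 170, 176, 130, 107, 131, 162, 167, 166, 139, 146, 100, 110, 118, 115, 114]
s6.png 160 [110, 165, 181, 202, 210, 209, 195, 196, 207, 209, 214, 175, 125, 108, 165, 180, 185, 177, 177, 182, 173, 142, 110, 114, 120, 116, 115, 117, 118, 119]
s6.png 172 [33, 35, 62, 176, 198, 193, 195, 187, 196, 203, 198, 172, 97, 166, 184, 180, 180, 174, 169, 162, 148, 130, 118, 116, 116, 114, 117, 116, 115, 118]
s6.png 184 [81, 82, 192, 212, 207, 206, 201, 198, 198, 190, 167, 162, 120, 168, 184, 183, 179, 167, 160, 151, 131, 95, 108, 117, 116, 116, 117, 118, 117, 118]
d6.png 160 [190, 185, 180, 167, 159, 149, 155, 159, 161, 160, 156, 148, 139, 137, 136, 138, 144, 140, 119, 95, 83, 89]
d6.png 180 [190, 186, 175, 160, 148, 135, 136, 149, 152, 153, 151, 151, 148, 149, 144, 138, 132, 122, 99, 70, 50, 73]
d6.png 200 [192, 190, 184, 170, 157, 152, 154, 161, 162, 160, 157, 157, 155, 148, 142, 138, 143, 160, 167, 169, 165, 160]
d6.png 220 [191, 191, 186, 171, 159, 150, 150, 158, 163, 158, 159, 154, 151, 146, 142, 136, 143, 159, 174, 176, 178, 167]
d6.png 240 [175, 183, 176, 164, 152, 145, 149, 156, 158, 155, 155, 156, 157, 164, 166, 175, 185, 197, 214, 218, 217, 207]
```

The edges agree to within 1 px (scene 225 vs 229, side 235 vs 236 in crop units), so the collar is over the stud. I lower it.

step_arm:
  rows:
    - [[-1,-0.08,0,-0.8,0,0,0],[-1,0,0,-0.8,0,0,0],[-1,0,0,-0.4,0,0,0],[-1,0,0,0,0,0,0]]

```text
clock: 20.02
tool_pos: [0.479, -0.3041, 0.1088]
orientation: [-90.0, -0.1, 163.2]
force: [0.1, -0.0, -1.1]
opening: 0.0439
```

step_arm:
  rows:
    - [[-1,0,0,-0.8,0,0,0],[-1,0,0,-0.7,0,0,0],[-1,0,0,-0.4,0,0,0],[-1,0,0,0,0,0,0],[-1,0,0,0,0,0,0]]

```text
clock: 20.65
tool_pos: [0.4794, -0.3043, 0.0906]
orientation: [-90.0, 0.0, 163.2]
force: [-0.5, 0.0, -0.9]
opening: 0.0439
```

step_arm:
  rows:
    - [[-1,0,0,-0.4,0,0,0],[-1,0,0,-0.15,0,0,0],[-1,0,0,0,0,0,0],[-1,0,0,0,0,0,0]]

```text
clock: 21.15
tool_pos: [0.4793, -0.3042, 0.085]
orientation: [-90.0, 0.0, 163.2]
force: [0.6, 0.2, -1.5]
opening: 0.0435
```

step_arm:
  rows:
    - [[-1,0,0,-0.1,0,0,0],[-1,0,0,0,0,0,0]]

```text
clock: 21.4
tool_pos: [0.4793, -0.3042, 0.0839]
orientation: [-90.0, -0.0, 163.2]
force: [0.3, -0.2, -0.9]
opening: 0.0432
```

step_arm:
  rows:
    - [[-1,0,0,-0.1,0,0,0],[-1,0,0,0,0,0,0]]

```text
clock: 21.65
tool_pos: [0.4792, -0.3042, 0.0829]
orientation: [-90.0, -0.0, 163.2]
force: [-0.9, -0.9, -1.0]
opening: 0.0432
```

step_arm:
  rows:
    - [[-1,0,0,-0.07,0,0,0],[-1,0,0,0,0,0,0]]

```text
clock: 21.9
tool_pos: [0.4793, -0.3042, 0.0823]
orientation: [-90.0, 0.0, 163.2]
force: [-0.9, 0.2, 0.1]
opening: 0.0438
```

step_arm:
  rows:
    - [[-1,0,0,-0.07,0,0,0],[-1,0,0,0,0,0,0]]

```text
clock: 22.15
tool_pos: [0.4794, -0.3043, 0.0823]
orientation: [-90.0, 0.0, 163.2]
force: [-1.8, 1.5, 6.7]
opening: 0.0437
```

The collar touches the hub at 0.0823, exactly the expected height (7 N). I release it and go straight up.

step_arm:
  rows:
    - [[0.4,0,0,0,0,0,0],[0.4,0,0,0,0,0,0],[0.4,0,0,0,0,0,0],[0.4,0,0,1,0,0,0],[0.4,0,0,3,0,0,0],[0.4,0,0,5,0,0,0],[0.4,-2,2,5,0,0,0],[0.4,-2,6,0,0,0,0],[0.4,0,6,0,0,0,0],[0.4,0,6,0,0,0,0],[0.4,0,0,0,0,0,0],[0.4,0,0,0,0,0,0]]

```text
clock: 23.65
tool_pos: [0.4397, -0.1046, 0.2222]
orientation: [-90.0, 0.1, 163.3]
force: [0.3, 0.2, 0.1]
opening: 0.0612
```

```bash
python3 - <<'E'
from h import *
o=ctrl.get_obs(); print(o["clock"],o["tool_pos"],o["opening"],o["force"])
s,j=snap("scene","s7.png"); k,b=snap("side","d7.png")
A=cv2.resize(j[125:245,285:405],(400,400),interpolation=3);B=cv2.resize(b[200:300,190:290],(400,400),interpolation=3)
cv2.imwrite("pics/c7.png",np.hstack([A,B]))
# collar top rim predicted
for c,off,sc in((s,(285,125),400/120),(k,(190,200),4)):
    for z in(.107,.111): print(z,[(proj(c,[.4803,-.304,z])-off)*sc])
a=cv2.imread("pics/scene0.png"); d=cv2.absdiff(a,j).max(2)
for n,(x0,y0,x1,y1) in dict(screwdriver=(190,250,250,312),spanner=(190,370,320,420),tape=(240,155,270,190)).items(): print(n,(d[y0:y1,x0:x1]>50).sum())
E
```

```text
23.65 [ 0.43973726 -0.10463238  0.22223835] 0.06118885044504004 [0.3041143  0.22380398 0.13577781]
0.107 [array([274.10402491,  82.51590569])]
0.111 [array([274.80992898,  78.52987176])]
0.107 [array([185.64396984, 167.28131088])]
0.111 [array([185.53851971, 160.46935063])]
screwdriver 0
spanner 0
tape 0
```

View pics/c7.png

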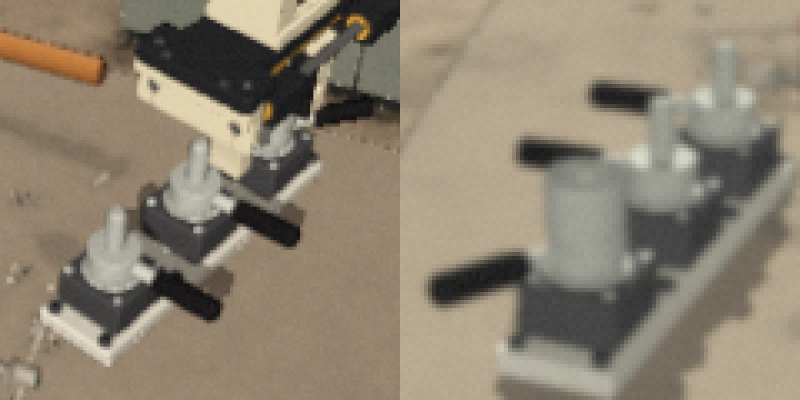

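In the side view the collar stands upright and flat on hub 3 with the stud tip in its bore at (585,165). Lever 3 is at the stop and levers 1 and 2 are in place. The bystanders show no change. I hand in.

step_arm:
  rows:
    - [[0.4,0,0,0,0,0,0],[0.4,0,0,0,0,0,0]]

```text
clock: 24.0
tool_pos: [0.4394, -0.1058, 0.2214]
orientation: [-90.0, -0.0, 163.1]
force: [-0.3, -0.7, 0.1]
opening: 0.0613
```

```bash
python3 -c "
from h import *
print(ctrl.close_job())"
```

```text
the job is handed in; nothing more can be done
None
```

I pushed all three grips counter-clockwise. Levers 1 and 2 held once their play was taken up, at about 17 N and 20 N. Lever 3 kept turning at 4–6 N, so it was the loose one. I swung it to its stop: finger geometry gave 1.00 rad, where the force rose to about 21 N. I then set the collar down over stud 3 and handed the job in at 24 s of the 72 s allowed.

- **Collar:** it touched the hub at the expected height (TCP 0.0823 m) with about 7 N. The last side view shows it upright and flat on hub 3, with the stud tip in its bore. The gripper hid it in the last scene view, so only the side view confirms it after release.
- **Levers:** in the last side view lever 3 is at its stop, and levers 1 and 2 show no visible movement from their tested positions.
- **Surroundings:** comparing the scene pictures before and after shows no change at the screwdriver, spanner or tape measure.
- **Forces:** the highest reading while pressing on the jig or a lever was about 21 N, under the 25 N limit. I read the force only at the end of each move.

No check failed or disagreed.

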